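# Snap down the caps along a bent cable channel

## Task

Close the cable channel on the plywood board: starting at the end with the round junction box, follow the row of seven saddle-shaped snap-in caps round the bend with closed fingertips, pressing each one lightly all the way down in turn, without skipping ahead, until the whole row is home. Do not pull any cap up, do not lean hard on anything, leave the tools and other loose things where they are, and take the hand away at the end.

Things in the scene. Friction and masses are not known exactly. Their poses are not given: they have to be found in the camera images.
- board: Plywood mounting board, 270 x 470 mm, 12 mm thick, fixed flat on the bench. Origin: centre of its underside, at bench height; x along the short side, y along the long side, z up. It carries a grey plastic cable channel that bends through 90 degrees, 44 mm wide over its walls, wall tops 52 mm above the bench, and above the walls a row of seven white snap-in caps at 50 mm pitch.
- junction: Round grey plastic junction box, 66 mm diameter, 42 mm high, on the board (top 54 mm above the bench), standing just off one end of the channel: the row of caps starts here. It may stand at either end: its centre is 60 mm from the middle of the nearest cap, which is cap 1 or cap 7, and that cap is the first. Origin: centre of its underside.
- gland: Small round grey cable gland, 32 mm diameter foot, 30 mm high, on the board off the other end of the channel. Origin: centre of its underside.
- cap1_top (a point): Middle of the flat top of cap 1 of 7 (white), moves with it; x axis along the channel towards cap 7, z up. Each cap is a saddle 44 mm along the channel and 40 mm across: a 10 mm long flat top and two 17 mm ramps falling 8 mm fore and aft, so that fingertips can slide from one cap onto the next. Its flat top is 70 mm above the bench at joint value 0, 63 mm when bottomed.
- cap2_top (a point): Middle of the flat top of cap 2 of 7 (white), moves with it; x axis along the channel towards cap 7, z up.
- cap3_top (a point): Middle of the flat top of cap 3 of 7 (white), moves with it; x axis along the channel towards cap 7, z up.
- cap4_top (a point): Middle of the flat top of cap 4 of 7 (white), moves with it; x axis along the channel towards cap 7, z up.
- cap5_top (a point): Middle of the flat top of cap 5 of 7 (white), moves with it; x axis along the channel towards cap 7, z up.
- cap6_top (a point): Middle of the flat top of cap 6 of 7 (white), moves with it; x axis along the channel towards cap 7, z up.
- cap7_top (a point): Middle of the flat top of cap 7 of 7 (white), moves with it; x axis along the channel towards cap 7, z up.
- cap1 (a joint): How far cap 1 is pressed down, m: starts between 0 and 0.0015 (standing proud), 0.007 bottomed on the walls; negative when pulled up. A stiff snap fit: it slides down under about 3 N and stays where it is left, no spring; once bottomed, the channel on its rubber mounts gives about 1 mm per 8 N beyond the first 5 N and springs back. Home is deeper than 0.0042.
- cap2 (a joint): How far cap 2 is pressed down, m; as cap 1.
- cap3 (a joint): How far cap 3 is pressed down, m; as cap 1.
- cap4 (a joint): How far cap 4 is pressed down, m; as cap 1.
- cap5 (a joint): How far cap 5 is pressed down, m; as cap 1.
- cap6 (a joint): How far cap 6 is pressed down, m; as cap 1.
- cap7 (a joint): How far cap 7 is pressed down, m; as cap 1.
- driver: Screwdriver, 150 mm, lying on the board inside the bend; leave alone.
- tape: Roll of black tape lying flat on the board inside the bend, 48 mm diameter, 18 mm high; leave alone.
- screws: Small clear jar of screws with a steel cap, 42 mm diameter, 50 mm high, on the board; leave alone. Origin: underside centre.
- tapemeasure: Black tape measure, 45 x 55 x 30 mm, on the board; leave alone.
- mug: White mug, 90 mm high, on the bench to the left; leave alone.
- wrench: Steel wrench lying on the bench to the right; leave alone.
- oil: Grey plastic bottle, 56 mm diameter, 160 mm high, on the bench to the right; leave alone.

How it is judged:
By the outcome, as a careful person would: the job done as asked, in the order asked, and still so for the second after the job is handed in, with the robot touching nothing.
It also fails if it takes over 45 s, if anything falls off the work surface, if the arm or the gripper's body presses on something with over 40 N, if the wrist force passes 120 N, or if a joint passes its speed limit or range.

## Robot

A 7-joint arm with a two-finger parallel gripper is mounted at the origin on the work surface. World frame = base frame: x ahead of the robot, y to its left, z up, the work surface at z = 0. Lengths are in m, angles in rad, forces in N, time in s.
With the tool pointing down it reaches from about 0.4 to 0.85 m from the base axis. Payload 10.4 kg.
Tool frame: the origin (TCP) lies at the very end of the fingers, on their centre line; the grasp point (between the pads) lies 19 mm behind it; z points along the fingers, y is the line along which they close (so a half turn about z gives the same grasp; the last joint's range is limited). The gripper opens to 85 mm and grips with 20 to 120 N. Pads are 22 mm wide; open, the fingers measure 114 mm over their backs; the gripper's body (76 mm by 85 mm) begins 54 mm behind the grasp point. The pads swing forward as they close: fully open they stand 13 mm farther back than shut.
Start: joints at [-1.243, 0.332, -0.065, 1.46, 0.022, 1.35, -0.088], TCP at [0.215, 0.587, 0.231] pointing down, gripper open.
Joint ranges: [-2.6, 2.6], [-0.5, 2.12], [-1.47, 1.34], [0.16, 2.42], [-1.27, 4.41], [0.06, 2.06], [-2.6, 2.6]. Speed limits (rad/s): [2.22, 2.22, 2.79, 2.79, 3.14, 3.14, 3.14].

## Interface

Orientations are given as a unit quaternion [x, y, z, w].
In Python, from workcell import * gives the robot as it stands. The module is installed in compiled form; this text tells all that it offers.
- The arm moves only by the tool carry_out, never from a script. Its argument "motion" is a list of rows, each an object with "xyz": the shift along the tool's x, y, z in m, a list of three; "angular": the turn, a rotation vector about the tool's x, y, z in degrees, a list of three. A call has 1 to 12 rows; each row is the pose to reach, as a shift and turn from the pose commanded when the call began, along the tool's axes at that moment; what a row does not reach only later rows make up. A row lasts 1/10 s, in which the tool goes at most 50 mm and 8.59 degrees, less where a joint would pass 70% of its speed; a pose out of reach is approached as far as the arm can. A call with a gripper value outside its range is refused whole. "hand" is the opening, from 0 (shut) to 1 (fully open), set as the call begins (left out, the last holds). The fingers move at their own pace and stop on an object; "grip_force" is the grip in N (left out, the last holds). Time passes only in rows, so rows that repeat a pose let the fingers close. It gives the time, the measured TCP pose, the force, the opening and the grip force at its end, in the units of the state.
- get_obs(): the state, without advancing time (a new reading comes with each control period).
- camera(name): name is "side" or "top"; returns a dict with "img" (420x560x3 uint8, red, green, blue), "fx", "fy", "cx", "cy" (pixels), "extrinsics" (4x4, takes a point from camera to world coordinates). Camera axes: x right, y up, looking along -z (the intrinsics and any distortion apply to the point x, -y, -z); pixel columns grow to the right and rows downward; lengths in m; the calibration is good to about 2 mm. A picture is of the moment at which its call begins. There is no depth.
- hand_in(): hands the job in; it is judged then, once.
The state is a dict: "clock": time; "joint_pos": joint angles; "joint_velocities": joint speeds; "tau": joint torques, N m; "position": TCP position; "ee_rot": TCP orientation; "ft_force": force on the tool from outside, world axes, zero at the start; "torque": the same for the moment, N m; "grip_width": opening from 0.0 (shut) to 1.0 (fully open); "grasp_force": force on a finger pad.
Only numpy, scipy, OpenCV 4.12 (cv2) and the standard library are available. Lean on these libraries where they do the work, as an engineer would, in place of code of your own. Each camera call takes 0.05 s, during which the arm holds its last target. There are 200 camera calls.

## Working session

There is one attempt and no reset: what is moved stays moved. The work goes in short steps, Python scripts to look and compute and a tool call to move; the robot and the scene stay as the last step left them, time stands still between calls to the robot, and variables do not carry over. Pictures are saved under pics/ and viewed, at most 10 in all, crops included, and the job is handed in when it is done.

Besides the shell and the picture viewer there is one more tool, called after "Emit:" by a JSON object that holds its "op" and its "data", one argument or row to a line. carry_out: Moves the arm, as the interface text tells. Its arguments: {"type":"object","properties":{"motion":{"type":"array"},"hand":{"type":"number"},"grip_force":{"type":"number"}},"required":["motion"]}

```bash
mkdir -p pics; python3 - <<'E'
from workcell import *
import cv2,numpy as np
for n in ("top","side"):
    c=camera(n); cv2.imwrite(f"pics/{n}0.png",c["img"][:,:,::-1]); np.save(n+"0.npy",c,allow_pickle=True)
    print(n,c["fx"],c["fy"],c["cx"],c["cy"],[k for k in c],np.round(c["extrinsics"],3).tolist())
o=get_obs();print(o)
E
```

```text
top 435.29036033817675 435.29036033817675 282.3829850862892 213.97650343514837 ['img', 'fx', 'fy', 'cx', 'cy', 'extrinsics'] [[-0.012, 0.978, -0.206, 0.332], [-1.0, -0.012, -0.001, -0.025], [-0.003, 0.206, 0.979, 1.307], [0.0, 0.0, 0.0, 1.0]]
side 494.717919737598 494.717919737598 275.88273102419083 208.48073525715733 ['img', 'fx', 'fy', 'cx', 'cy', 'extrinsics'] [[0.775, 0.407, -0.484, -0.066], [-0.632, 0.522, -0.573, -0.823], [0.019, 0.75, 0.662, 0.977], [0.0, 0.0, 0.0, 1.0]]
{'clock': 0.1, 'joint_pos': array([-1.24261292,  0.33281568, -0.06468563,  1.46084843,  0.02159134,
        1.3498806 , -0.08847265]), 'joint_velocities': array([-0.00076866, -0.00151317, -0.00090246, -0.00120475, -0.00123895,
        0.00346822,  0.00282556]), 'tau': array([ 1.02311191e-03, -6.26750994e+01,  4.89631668e-02, -3.92426026e+01,
        1.64070044e-02,  7.00278018e-03,  6.08691857e-05]), 'position': array([0.21466653, 0.58663104, 0.23059532]), 'ee_rot': array([ 1.74478601e-01,  9.84660765e-01, -6.22922977e-04, -8.40921537e-05]), 'ft_force': array([-0.16200506, -0.24367775,  0.1302331 ]), 'torque': array([-0.01528363, -0.08312313, -0.0268095 ]), 'grasp_force': 0.0, 'grip_width': 0.9989588782678522}
```

View pics/top0.png

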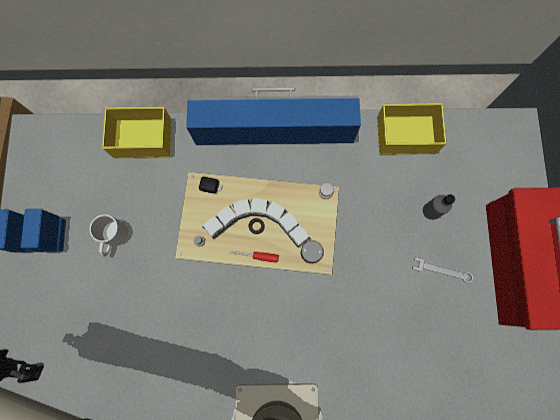

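View pics/side0.png

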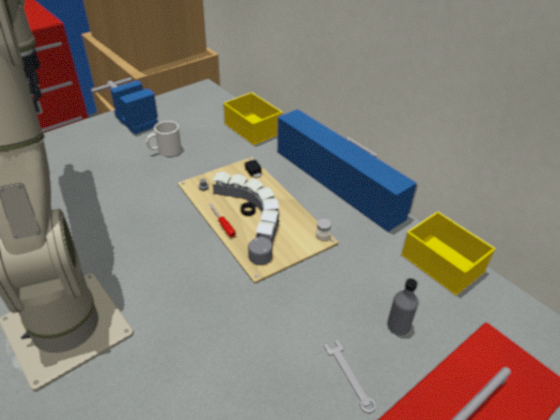

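The top view shows the junction box at about (312,250). The seven caps run from (298,238) round the bend to (212,228), next to the gland at (199,241).

```bash
cat > h.py <<'E'
import cv2,numpy as np
def load(n): return np.load(n+".npy",allow_pickle=True).item()
def ray(c,u,v,z):
    E=c["extrinsics"]; d=E[:3,:3]@np.array([(u-c["cx"])/c["fx"],-(v-c["cy"])/c["fy"],-1]); o=E[:3,3]
    return o+d*(z-o[2])/d[2]
def proj(c,p):
    E=c["extrinsics"]; q=E[:3,:3].T@(np.asarray(p)-E[:3,3]); return c["cx"]+c["fx"]*q[0]/-q[2], c["cy"]-c["fy"]*q[1]/-q[2]
E
python3 - <<'E'
from h import *
for n,(x0,x1,y0,y1),cut in (("top0",(190,335,185,270),(175,195)),("side0",(175,345,150,285),(150,))):
    c=load(n); im=c["img"]; h=cv2.cvtColor(im,cv2.COLOR_RGB2HSV)
    for t in (175,195,210):
        m=((h[...,1]<40)&(h[...,2]>t)).astype(np.uint8); z=np.zeros_like(m); z[y0:y1,x0:x1]=m[y0:y1,x0:x1]
        k,l,s,ce=cv2.connectedComponentsWithStats(z,connectivity=4)
        print(n,t)
        for i in range(1,k):
            if s[i,4]>15: print(s[i].tolist(),ce[i].round(1),ray(c,*ce[i],0.068).round(4))
    cv2.imwrite(f"pics/{n}crop.png",cv2.resize(im[y0:y1,x0:x1,::-1],None,fx=4,fy=4,interpolation=cv2.INTER_CUBIC))
E
```

```text
top0 175
[321, 185, 12, 10, 57] [325.7 190.1] [ 0.6628 -0.1523  0.068 ]
[217, 198, 81, 33, 1006] [257.9 211.5] [0.601  0.0472 0.068 ]
[203, 216, 19, 20, 203] [212.2 225.3] [0.562  0.1794 0.068 ]
[290, 225, 19, 20, 206] [298.9 234.2] [ 0.5327 -0.0709  0.068 ]
top0 195
[251, 198, 33, 22, 364] [266.7 207.5] [0.6126 0.0215 0.068 ]
[234, 199, 16, 16, 174] [241.4 206.6] [0.6163 0.0954 0.068 ]
[217, 206, 19, 19, 180] [225.7 214.5] [0.5932 0.1409 0.068 ]
[279, 212, 18, 19, 178] [288.1 220.9] [ 0.5721 -0.0404  0.068 ]
[204, 216, 18, 19, 183] [212.1 225.1] [0.5624 0.1797 0.068 ]
[290, 225, 19, 19, 178] [298.9 234.1] [ 0.5329 -0.071   0.068 ]
top0 210
side0 175
[213, 172, 66, 62, 1052] [256.1 199.1] [0.579  0.0297 0.068 ]
[317, 220, 12, 7, 55] [323.5 222.9] [ 0.662  -0.1603  0.068 ]
side0 195
[213, 172, 18, 10, 117] [221.6 176.3] [0.5617 0.1763 0.068 ]
[230, 174, 49, 48, 664] [260.  195.8] [0.5965 0.0343 0.068 ]
[256, 221, 17, 13, 162] [264.3 227.2] [ 0.5259 -0.0756  0.068 ]
side0 210
[213, 172, 17, 9, 102] [221.3 175.9] [0.5623 0.1784 0.068 ]
[231, 174, 15, 10, 99] [237.8 178.3] [0.5941 0.1386 0.068 ]
[246, 179, 16, 11, 103] [253.9 183.4] [0.6171 0.0901 0.068 ]
[258, 187, 16, 12, 106] [265.5 192.3] [0.6186 0.0371 0.068 ]
[264, 199, 15, 10, 116] [270.8 203.6] [ 0.5998 -0.0112  0.068 ]
[261, 210, 15, 11, 121] [268.4 215.5] [ 0.5636 -0.0458  0.068 ]
[256, 222, 16, 12, 137] [264.  227.5] [ 0.5246 -0.0756  0.068 ]
```

View pics/top0crop.png

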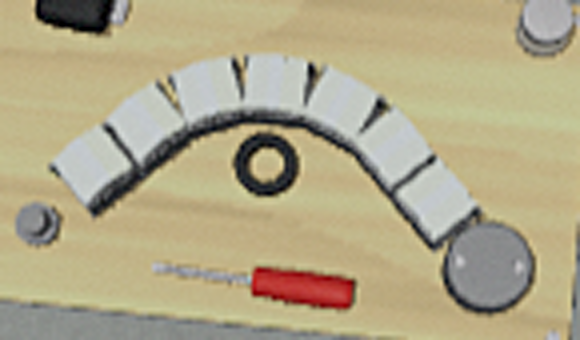

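View pics/side0crop.png

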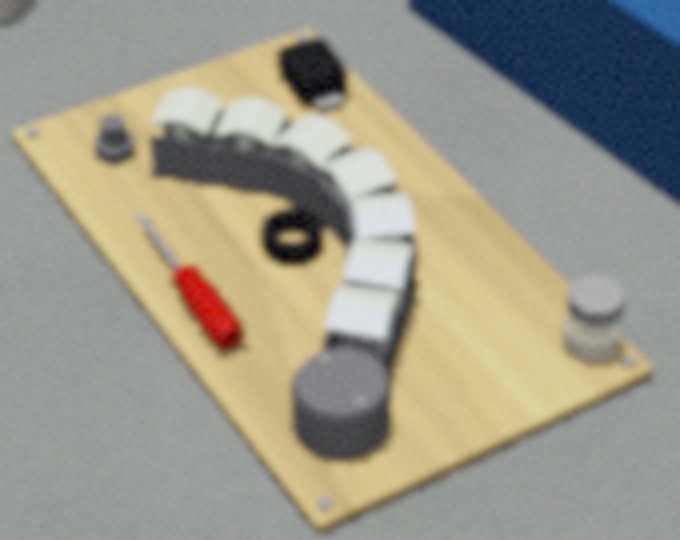

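The caps are clear in both views, and their pitch comes out at 49–52 mm. Averaged over the two views, they lie at about (0.529,-0.073), (0.568,-0.043), (0.602,-0.007), (0.621,0.041), (0.617,0.093), (0.594,0.140) and (0.562,0.179), starting from the junction. I'll move above cap 1.

Emit:
{"op": "carry_out", "data": {
  "motion": [
    {"xyz":[-0.035,-0.035,0],"angular":[0,0,-7]},
    {"xyz":[-0.07,-0.07,0],"angular":[0,0,-14]},
    {"xyz":[-0.105,-0.105,0],"angular":[0,0,-20.1]},
    {"xyz":[-0.14,-0.14,0],"angular":[0,0,-20.1]},
    {"xyz":[-0.175,-0.175,0],"angular":[0,0,-20.1]},
    {"xyz":[-0.21,-0.21,0],"angular":[0,0,-20.1]},
    {"xyz":[-0.245,-0.245,0],"angular":[0,0,-20.1]},
    {"xyz":[-0.28,-0.28,0],"angular":[0,0,-20.1]},
    {"xyz":[-0.315,-0.315,0],"angular":[0,0,-20.1]},
    {"xyz":[-0.35,-0.35,0],"angular":[0,0,-20.1]},
    {"xyz":[-0.385,-0.385,0],"angular":[0,0,-20.1]},
    {"xyz":[-0.42,-0.42,0],"angular":[0,0,-20.1]}
  ],
  "hand": 0,
  "grip_force": 20
}}

```text
clock: 1.3
position: [0.4651, 0.0462, 0.2313]
ee_rot: [-0.0, 1.0, 0.0, 0.0]
ft_force: [1.5, 0.8, -0.1]
grip_width: -0.004
grasp_force: 0.0
```

Emit:
{"op": "carry_out", "data": {
  "motion": [
    {"xyz":[-0.02,-0.04,0.02]},
    {"xyz":[-0.042,-0.08,0.04]},
    {"xyz":[-0.064,-0.12,0.06]},
    {"xyz":[-0.064,-0.12,0.1]},
    {"xyz":[-0.064,-0.12,0.13]},
    {"xyz":[-0.064,-0.12,0.146]},
    {"xyz":[-0.064,-0.12,0.146]},
    {"xyz":[-0.064,-0.12,0.146]}
  ]
}}

```text
validation failed for argument at $.mo...
```

```bash
python3 - <<'E'
from workcell import *
import cv2
from h import *
o=get_obs();print(o["position"],o["ft_force"])
a=[]
for n in ("top","side"):
    c=camera(n); print(n,proj(c,o["position"]))
    u,v=map(int,proj(c,o["position"])); a.append(cv2.resize(c["img"][v-60:v+40,u-65:u+65,::-1],None,fx=3,fy=3,interpolation=cv2.INTER_CUBIC))
cv2.imwrite("pics/c1.png",np.hstack(a))
E
```

```text
[0.46513114 0.04617744 0.23130992] [ 1.49605165  0.83426092 -0.10847468]
top (np.float64(254.51095176995807), np.float64(251.10415644995777))
side (np.float64(215.8000225191326), np.float64(164.33911575141218))
```

View pics/c1.png

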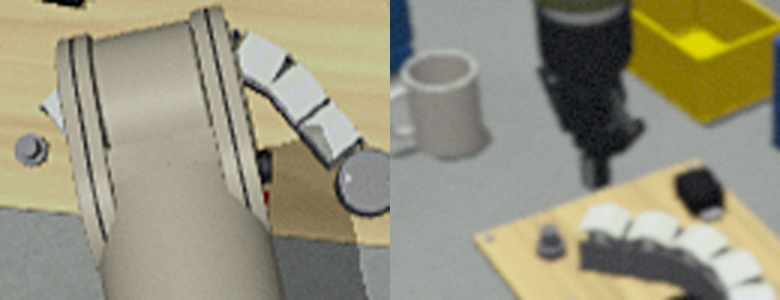

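The angular field turns out to be required, so that call was refused and the arm is still at the waypoint. In the side crop the fingertip is at about (595,185), matching the predicted (585,180), so the calibration holds.

Emit:
{"op": "carry_out", "data": {
  "motion": [
    {"xyz":[-0.02,-0.04,0.02],"angular":[0,0,0]},
    {"xyz":[-0.042,-0.08,0.04],"angular":[0,0,0]},
    {"xyz":[-0.064,-0.12,0.06],"angular":[0,0,0]},
    {"xyz":[-0.064,-0.12,0.1],"angular":[0,0,0]},
    {"xyz":[-0.064,-0.12,0.13],"angular":[0,0,0]},
    {"xyz":[-0.064,-0.12,0.146],"angular":[0,0,0]},
    {"xyz":[-0.064,-0.12,0.146],"angular":[0,0,0]},
    {"xyz":[-0.064,-0.12,0.146],"angular":[0,0,0]}
  ]
}}

```text
clock: 2.2
position: [0.5289, -0.0716, 0.0856]
ee_rot: [-0.0, 1.0, -0.0, -0.0]
ft_force: [0.6, -0.6, 0.4]
grip_width: -0.002
grasp_force: 0.0
```

```bash
python3 - <<'E'
from workcell import *
import cv2
from h import *
o=get_obs();print(o["position"],o["ft_force"])
a=[]
for n in ("top","side"):
    c=camera(n)
    u,v=map(int,proj(c,o["position"])); print(n,u,v); a.append(cv2.resize(c["img"][v-60:v+40,u-65:u+65,::-1],None,fx=3,fy=3,interpolation=cv2.INTER_CUBIC))
cv2.imwrite("pics/c2.png",np.hstack(a))
E
```

```text
[ 0.52894849 -0.0716238   0.08563341] [ 0.60008055 -0.634503    0.39257453]
top 299 234
side 264 221
```

View pics/c2.png

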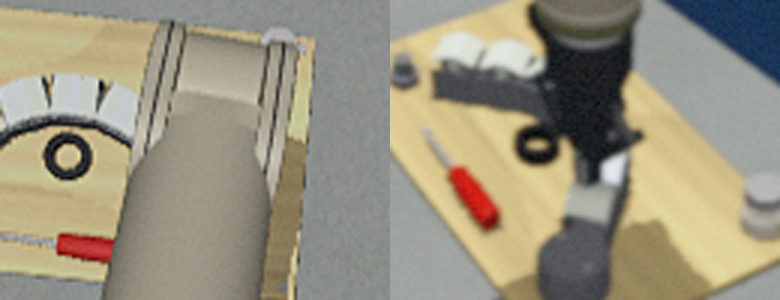

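The fingertips are right over cap 1, which is the grey patch at (590,200) in the side crop. I'll press gently.

Emit:
{"op": "carry_out", "data": {
  "motion": [
    {"xyz":[0,0,0.008],"angular":[0,0,0]},
    {"xyz":[0,0,0.013],"angular":[0,0,0]},
    {"xyz":[0,0,0.015],"angular":[0,0,0]},
    {"xyz":[0,0,0.017],"angular":[0,0,0]},
    {"xyz":[0,0,0.019],"angular":[0,0,0]},
    {"xyz":[0,0,0.02],"angular":[0,0,0]},
    {"xyz":[0,0,0.021],"angular":[0,0,0]},
    {"xyz":[0,0,0.021],"angular":[0,0,0]}
  ]
}}

```text
clock: 3.1
position: [0.529, -0.0718, 0.0642]
ee_rot: [-0.0, 1.0, 0.0, 0.0]
ft_force: [1.0, -0.1, -0.2]
grip_width: -0.001
grasp_force: 0.0
```

Emit:
{"op": "carry_out", "data": {
  "motion": [
    {"xyz":[0,0,0.0005],"angular":[0,0,0]},
    {"xyz":[0,0,0.001],"angular":[0,0,0]},
    {"xyz":[0,0,0.0015],"angular":[0,0,0]}
  ]
}}

```text
clock: 3.4
position: [0.5291, -0.0719, 0.063]
ee_rot: [0.0, 1.0, 0.0, 0.0]
ft_force: [-1.8, 1.0, 6.5]
grip_width: -0.006
grasp_force: 3.2
```

Cap 1 is bottomed: z is 0.063 at 6.5 N. Next is cap 2.

Emit:
{"op": "carry_out", "data": {
  "motion": [
    {"xyz":[0,0,-0.016],"angular":[0,0,0]},
    {"xyz":[-0.02,0.015,-0.017],"angular":[0,0,0]},
    {"xyz":[-0.039,0.029,-0.016],"angular":[0,0,0]},
    {"xyz":[-0.039,0.029,-0.01],"angular":[0,0,0]},
    {"xyz":[-0.039,0.029,-0.007],"angular":[0,0,0]},
    {"xyz":[-0.039,0.029,-0.005],"angular":[0,0,0]},
    {"xyz":[-0.039,0.029,-0.0035],"angular":[0,0,0]},
    {"xyz":[-0.039,0.029,-0.002],"angular":[0,0,0]},
    {"xyz":[-0.039,0.029,-0.001],"angular":[0,0,0]},
    {"xyz":[-0.039,0.029,-0.0005],"angular":[0,0,0]},
    {"xyz":[-0.039,0.029,0],"angular":[0,0,0]},
    {"xyz":[-0.039,0.029,0],"angular":[0,0,0]}
  ]
}}

```text
clock: 4.6
position: [0.5675, -0.0431, 0.063]
ee_rot: [0.0, 1.0, -0.0, -0.0]
ft_force: [-4.2, 0.3, 6.8]
grip_width: -0.0
grasp_force: 3.2
```

Emit:
{"op": "carry_out", "data": {
  "motion": [
    {"xyz":[0,0,-0.016],"angular":[0,0,0]},
    {"xyz":[-0.018,0.018,-0.017],"angular":[0,0,0]},
    {"xyz":[-0.035,0.036,-0.016],"angular":[0,0,0]},
    {"xyz":[-0.035,0.036,-0.01],"angular":[0,0,0]},
    {"xyz":[-0.035,0.036,-0.007],"angular":[0,0,0]},
    {"xyz":[-0.035,0.036,-0.005],"angular":[0,0,0]},
    {"xyz":[-0.035,0.036,-0.0035],"angular":[0,0,0]},
    {"xyz":[-0.035,0.036,-0.002],"angular":[0,0,0]},
    {"xyz":[-0.035,0.036,-0.001],"angular":[0,0,0]},
    {"xyz":[-0.035,0.036,-0.0005],"angular":[0,0,0]},
    {"xyz":[-0.035,0.036,0],"angular":[0,0,0]},
    {"xyz":[-0.035,0.036,0],"angular":[0,0,0]}
  ]
}}

```text
clock: 5.8
position: [0.6026, -0.0072, 0.063]
ee_rot: [0.0, 1.0, -0.0, -0.0]
ft_force: [-4.4, -0.2, 6.3]
grip_width: -0.0
grasp_force: 3.1
```

Emit:
{"op": "carry_out", "data": {
  "motion": [
    {"xyz":[0,0,-0.016],"angular":[0,0,0]},
    {"xyz":[-0.01,0.024,-0.017],"angular":[0,0,0]},
    {"xyz":[-0.019,0.048,-0.016],"angular":[0,0,0]},
    {"xyz":[-0.019,0.048,-0.01],"angular":[0,0,0]},
    {"xyz":[-0.019,0.048,-0.007],"angular":[0,0,0]},
    {"xyz":[-0.019,0.048,-0.005],"angular":[0,0,0]},
    {"xyz":[-0.019,0.048,-0.0035],"angular":[0,0,0]},
    {"xyz":[-0.019,0.048,-0.002],"angular":[0,0,0]},
    {"xyz":[-0.019,0.048,-0.001],"angular":[0,0,0]},
    {"xyz":[-0.019,0.048,-0.0005],"angular":[0,0,0]},
    {"xyz":[-0.019,0.048,0],"angular":[0,0,0]},
    {"xyz":[-0.019,0.048,0],"angular":[0,0,0]}
  ]
}}

```text
clock: 7.0
position: [0.6219, 0.0406, 0.0631]
ee_rot: [0.0, 1.0, -0.0, 0.0]
ft_force: [-1.9, -0.9, 6.3]
grip_width: 0.004
grasp_force: 2.9
```

Emit:
{"op": "carry_out", "data": {
  "motion": [
    {"xyz":[0,0,-0.016],"angular":[0,0,0]},
    {"xyz":[0.003,0.026,-0.017],"angular":[0,0,0]},
    {"xyz":[0.005,0.052,-0.016],"angular":[0,0,0]},
    {"xyz":[0.005,0.052,-0.01],"angular":[0,0,0]},
    {"xyz":[0.005,0.052,-0.007],"angular":[0,0,0]},
    {"xyz":[0.005,0.052,-0.005],"angular":[0,0,0]},
    {"xyz":[0.005,0.052,-0.0035],"angular":[0,0,0]},
    {"xyz":[0.005,0.052,-0.002],"angular":[0,0,0]},
    {"xyz":[0.005,0.052,-0.001],"angular":[0,0,0]},
    {"xyz":[0.005,0.052,-0.0005],"angular":[0,0,0]},
    {"xyz":[0.005,0.052,0],"angular":[0,0,0]},
    {"xyz":[0.005,0.052,0],"angular":[0,0,0]}
  ]
}}

```text
clock: 8.2
position: [0.6171, 0.0925, 0.0632]
ee_rot: [0.0, 1.0, -0.0, 0.0]
ft_force: [-2.5, -2.0, 6.2]
grip_width: -0.002
grasp_force: 2.8
```

Emit:
{"op": "carry_out", "data": {
  "motion": [
    {"xyz":[0,0,-0.016],"angular":[0,0,0]},
    {"xyz":[0.012,0.024,-0.017],"angular":[0,0,0]},
    {"xyz":[0.023,0.047,-0.016],"angular":[0,0,0]},
    {"xyz":[0.023,0.047,-0.01],"angular":[0,0,0]},
    {"xyz":[0.023,0.047,-0.007],"angular":[0,0,0]},
    {"xyz":[0.023,0.047,-0.005],"angular":[0,0,0]},
    {"xyz":[0.023,0.047,-0.0035],"angular":[0,0,0]},
    {"xyz":[0.023,0.047,-0.002],"angular":[0,0,0]},
    {"xyz":[0.023,0.047,-0.001],"angular":[0,0,0]},
    {"xyz":[0.023,0.047,-0.0005],"angular":[0,0,0]},
    {"xyz":[0.023,0.047,0],"angular":[0,0,0]},
    {"xyz":[0.023,0.047,0],"angular":[0,0,0]}
  ]
}}

```text
clock: 9.4
position: [0.5942, 0.1396, 0.0632]
ee_rot: [0.0, 1.0, -0.0, 0.0]
ft_force: [0.2, -1.0, 5.6]
grip_width: -0.0
grasp_force: 2.7
```

Emit:
{"op": "carry_out", "data": {
  "motion": [
    {"xyz":[0,0,-0.016],"angular":[0,0,0]},
    {"xyz":[0.016,0.02,-0.017],"angular":[0,0,0]},
    {"xyz":[0.032,0.039,-0.016],"angular":[0,0,0]},
    {"xyz":[0.032,0.039,-0.01],"angular":[0,0,0]},
    {"xyz":[0.032,0.039,-0.007],"angular":[0,0,0]},
    {"xyz":[0.032,0.039,-0.005],"angular":[0,0,0]},
    {"xyz":[0.032,0.039,-0.0035],"angular":[0,0,0]},
    {"xyz":[0.032,0.039,-0.002],"angular":[0,0,0]},
    {"xyz":[0.032,0.039,-0.001],"angular":[0,0,0]},
    {"xyz":[0.032,0.039,-0.0005],"angular":[0,0,0]},
    {"xyz":[0.032,0.039,0],"angular":[0,0,0]},
    {"xyz":[0.032,0.039,0],"angular":[0,0,0]}
  ]
}}

```text
clock: 10.6
position: [0.5623, 0.1787, 0.0632]
ee_rot: [0.0, 1.0, -0.0, 0.0]
ft_force: [0.0, -1.5, 4.8]
grip_width: 0.003
grasp_force: 2.6
```

All seven caps bottomed at 5–7 N. I'll retract and check.

Emit:
{"op": "carry_out", "data": {
  "motion": [
    {"xyz":[0,0,-0.03],"angular":[0,0,0]},
    {"xyz":[0,0,-0.07],"angular":[0,0,0]},
    {"xyz":[0,0,-0.11],"angular":[0,0,0]},
    {"xyz":[0,0,-0.15],"angular":[0,0,0]},
    {"xyz":[0.02,0.04,-0.17],"angular":[0,0,0]},
    {"xyz":[0.04,0.08,-0.17],"angular":[0,0,0]},
    {"xyz":[0.06,0.12,-0.17],"angular":[0,0,0]},
    {"xyz":[0.08,0.16,-0.17],"angular":[0,0,0]},
    {"xyz":[0.1,0.2,-0.17],"angular":[0,0,0]},
    {"xyz":[0.12,0.23,-0.17],"angular":[0,0,0]},
    {"xyz":[0.12,0.23,-0.17],"angular":[0,0,0]},
    {"xyz":[0.12,0.23,-0.17],"angular":[0,0,0]}
  ]
}}

```text
clock: 11.8
position: [0.4412, 0.4096, 0.2323]
ee_rot: [-0.001, 1.0, -0.0, -0.0]
ft_force: [0.4, -1.1, 0.5]
grip_width: -0.001
grasp_force: 0.0
```

```bash
python3 - <<'E'
from workcell import *
import cv2
from h import *
o=get_obs();print(o["position"],o["ft_force"])
c=camera("side"); h=cv2.cvtColor(c["img"],cv2.COLOR_RGB2HSV); m=((h[...,1]<40)&(h[...,2]>210)).astype(np.uint8); z=np.zeros_like(m); z[150:285,175:345]=m[150:285,175:345]
k,l,s,ce=cv2.connectedComponentsWithStats(z,connectivity=4)
for i in range(1,k):
    if s[i,4]>15: print(s[i].tolist(),ce[i].round(1))
cv2.imwrite("pics/end.png",cv2.resize(c["img"][150:285,175:345,::-1],None,fx=4,fy=4,interpolation=cv2.INTER_CUBIC))
E
```

```text
[0.44123184 0.40960619 0.232298  ] [ 0.37041343 -1.08895548  0.46731507]
[213, 174, 17, 9, 103] [221.6 177.8]
[231, 176, 14, 10, 99] [237.9 180.1]
[246, 181, 16, 11, 102] [253.9 185.3]
[258, 189, 16, 12, 108] [265.4 194.1]
[264, 201, 15, 10, 122] [270.8 205.3]
[261, 212, 15, 11, 124] [268.4 217.1]
[256, 224, 16, 11, 139] [264.  229.2]
```

View pics/end.png

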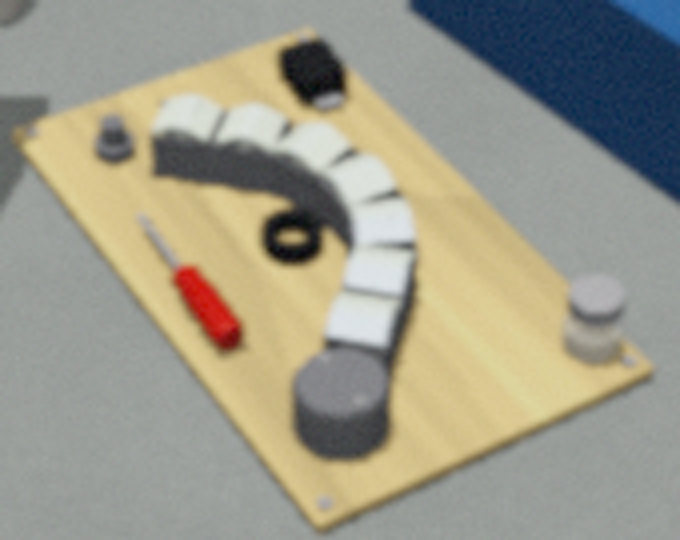

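All seven caps have dropped by about 1.7–1.9 px, roughly 5–7 mm, and now sit flush on the walls. Nothing else has moved.

```bash
python3 -c "
from workcell import *
print(hand_in())"
```

```text
the job is handed in; nothing more can be done
None
```

I pressed all seven caps home in order, starting from the junction box, with 5–7 N read at the end of each press. The hand is clear, nothing else moved, and the job was handed in at about 12 s on the robot's clock.

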